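# Slide the board out from under the salt shaker

### The job

Three little paddle boards lie on the shelf, each under a small dish in its own section of the white rack. By its handle, slide out the board that is under the glass salt shaker, straight forward and clear of the rack section, and leave it lying flat on the shelf. The dish and the shaker are not to be touched by the gripper: the section's front rail holds them back, and they must stay upright, the shaker standing in its dish and the dish settling down onto the shelf inside its rack section.

Things in the scene. Friction and masses are not known exactly. Their poses are not given: they have to be found in the camera images.
- board_salt_handle (a point): Mid-handle of the wooden paddle board under the salt shaker, 4 mm above the shelf. Board 8 mm thick, 45 g, flat on the shelf: blade 70 long x 62 wide, handle 24 wide, 83 long. Point: on the handle's middle line, 95 mm before the blade's centre, 23 from the free end, 52 before the rail. x: from handle to blade; z up. Pull 1 to 3 N. It passes under the front rail with 6 mm to spare: keep it flat.
- dish_salt: Round white dish on the blade: straight-sided, 62 mm across, 22 high, 4 mm floor, 60 g. Origin: centre of underside, 8 mm above the shelf; z up. As the board is drawn it rides up to 12 mm to the front rail, stays there and drops 8 mm as the board leaves. Same dishes on same boards in two more sections hold a steel tea infuser ball and a red ceramic tulip.
- shaker: Empty glass salt shaker with steel cap, 38 mm across the foot, 60 high, about 90 g, standing loose in the dish. Origin: centre of its underside, 12 mm above the shelf; its top is 72 mm above the shelf. z up.
- tier_salt: White rack section round this stack, fixed, no floor, 92 x 90 mm: rails 14 to 40 mm up on all sides, posts 49 high. Origin: on the shelf at its middle, under the blade's centre. -x: the way out, where the handle sticks out. Front rail at x -38 to -43 mm, 76 mm between its posts. Board is clear when drawn over 85 mm along -x. Like sections 135 mm to the sides, handles parallel within 10 deg.
Things that resemble listed ones, but are neither listed nor needed, are in the scene too. Leave any red look-alike of the tier_salt alone.

How it is judged:
By the outcome, as a careful person would: the job done as asked, in the order asked, and still so for the second after the job is handed in, with the robot touching nothing.
It also fails if it takes over 32 s, if anything falls off the work surface, if the arm or the gripper's body presses on something with over 40 N, if the wrist force passes 120 N, or if a joint passes its speed limit or range.

### The arm

A 7-joint arm with a two-finger parallel gripper is mounted at the origin on the work surface. World frame = base frame: x ahead of the robot, y to its left, z up, the work surface at z = 0. Lengths are in m, angles in rad, forces in N, time in s.
With the tool pointing down it reaches from about 0.4 to 0.85 m from the base axis. Payload 10.4 kg.
Tool frame: the origin (TCP) lies between the finger pads; the fingertips stand 19 mm ahead of it and the grasp point (between the pads) is the TCP; x points along the fingers, y is the direction in which the jaws open and shut, and the axes are right-handed (so a half turn about x gives the same grasp; the last joint's range is limited). The gripper opens to 87 mm and grips with 3 to 60 N. Pads are 19 mm wide; open, the fingers measure 117 mm over their backs; the gripper's body (75 mm by 190 mm) begins 51 mm behind the grasp point.
Start: joints at [1.165, 0.332, -0.065, 1.46, 0.022, 1.35, -0.088], TCP at [0.233, -0.58, 0.242] pointing down, gripper open.
Joint ranges: [-2.6, 2.6], [-0.5, 2.12], [-1.47, 1.34], [0.16, 2.42], [-1.27, 4.41], [0.06, 2.06], [-2.6, 2.6]. Speed limits (rad/s): [2.22, 2.22, 2.79, 2.79, 3.14, 3.14, 3.14].

### API

Orientations are given as a unit quaternion [x, y, z, w].
In Python, from bench import r gives the robot as it stands.
- The arm moves only by the tool drive_tool, never from a script. Its argument "motion" is a list of rows, each a list of 4 numbers: the shift along the tool's x, y, z in cm, then the turn about the tool's x in units of 5 degrees (1.0 is 5 degrees). In form: [[tx, ty, tz, twist], ...]. A call has 1 to 20 rows; each row is the pose to reach, as a shift and turn from the pose commanded when the call began, along the tool's axes at that moment; what a row does not reach only later rows make up. A row lasts 1/12 s, in which the tool goes at most 41.7 mm and 7.16 degrees, less where a joint would pass 70% of its speed; a pose out of reach is approached as far as the arm can. A call with a gripper value outside its range is refused whole. "grip" is the closure in counts, from 0 (fully open) to 255 (shut), set as the call begins (left out, the last holds). The fingers move at their own pace and stop on an object; "force" is the grip in N (left out, the last holds). Time passes only in rows, so rows that repeat a pose let the fingers close. It gives the time, the measured TCP pose, the force and the opening at its end, in the units of the state.
- r.read_state(): the state, without advancing time (a new reading comes with each control period).
- r.camera(name): name is "scene" or "top"; returns the picture (384x512x3 uint8, red, green, blue); there is no depth.
- r.calibration(name): a dict with "fx", "fy", "cx", "cy" (pixels), "xyz" and "orientation" of the camera in the world. Camera axes: x right, y up, looking along -z (the intrinsics and any distortion apply to the point x, -y, -z); pixel columns grow to the right and rows downward; lengths in m; the calibration is good to about 2 mm. A picture is of the moment at which its call begins. calibration takes no time and is no camera call.
- r.close_job(): hands the job in, once; it reports no verdict.
The state is a dict: "time": time; "joint_positions": joint angles; "joint_vel": joint speeds; "joint_torque": joint torques, N m; "ee_pos": TCP position; "eef_rot": TCP orientation; "ft_force": force on the tool from outside, world axes, zero at the start; "torque": the same for the moment, N m; "width": finger opening in m.
Only numpy, scipy, OpenCV 4.12 (cv2) and the standard library are available. Lean on these libraries where they do the work, as an engineer would, in place of code of your own. Each camera call takes 0.05 s, during which the arm holds its last target.

## Working session

There is one attempt and no reset: what is moved stays moved. The work goes in short steps, Python scripts to look and compute and a tool call to move; the robot and the scene stay as the last step left them, time stands still between calls to the robot, and variables do not carry over. Pictures are saved under pics/ and viewed, and the job is handed in when it is done.

Besides the shell and the picture viewer there is one more tool, called after "Request:" by a JSON object that holds its "method" and its "body", one argument or row to a line. drive_tool: Moves the arm, as the interface text tells. Its arguments: {"type":"object","properties":{"motion":{"type":"array","items":{"type":"array","items":{"type":"number"}}},"grip":{"type":"number"},"force":{"type":"number"}},"required":["motion"]}

```bash
mkdir -p pics; python3 - <<'E'
from bench import r
import cv2
s=r.read_state();print({k:s[k] for k in ("time","ee_pos","eef_rot","width")})
for n in("scene","top"):
    im=r.camera(n);cv2.imwrite(f"pics/{n}0.png",im[:,:,::-1]);print(n,r.calibration(n))
E
```

```text
{'time': 0.0, 'ee_pos': array([ 0.23330326, -0.57943421,  0.24075041]), 'eef_rot': array([-0.69408049, -0.13500002,  0.69430749, -0.13403126]), 'width': 0.087207812217288}
scene {'fx': 409.4443850700763, 'fy': 409.4443850700763, 'cx': 254.5897785577644, 'cy': 194.63116907468407, 'xyz': array([ 1.19396045, -0.16734194,  0.88923468]), 'orientation': array([0.28646544, 0.16935992, 0.47012804, 0.81745605])}
top {'fx': 401.059937031434, 'fy': 401.059937031434, 'cx': 256.16620217687404, 'cy': 193.75867056490745, 'xyz': array([0.41119588, 0.14076505, 0.9852525 ]), 'orientation': array([-0.06721135,  0.06937821,  0.7129138 , -0.69456692])}
```

View pics/scene0.png

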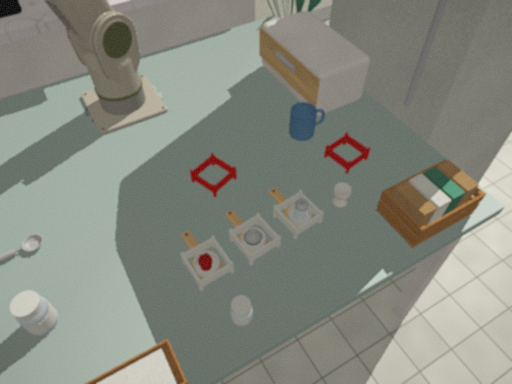

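View pics/top0.png

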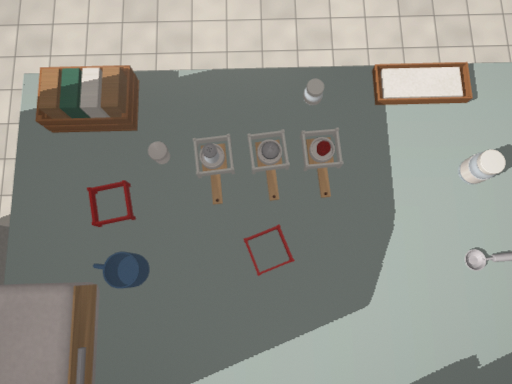

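```bash
python3 - <<'E'
import cv2,numpy as np
t=cv2.imread("pics/top0.png")[115:215,180:350];s=cv2.imread("pics/scene0.png")[170:290,170:340]
a=cv2.resize(t,(680,400),interpolation=3)
cv2.imwrite("pics/t_crop.png",a);cv2.imwrite("pics/s_crop.png",cv2.resize(s,(680,480),interpolation=3))
cv2.imwrite("pics/salt.png",cv2.resize(cv2.imread("pics/top0.png")[130:210,190:240],(500,600)[::1],interpolation=3))
E
```

```text
(no output)
```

View pics/t_crop.png

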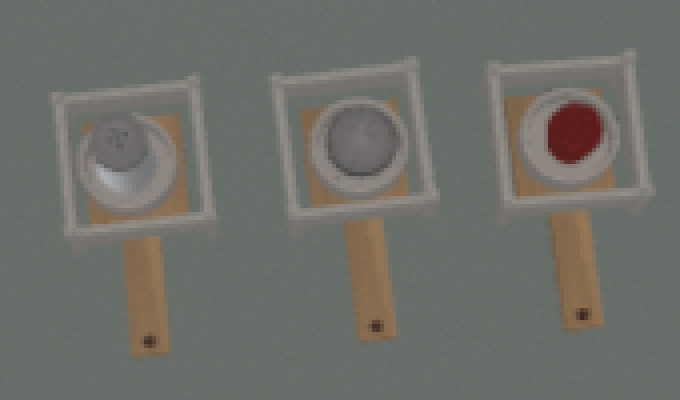

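View pics/s_crop.png

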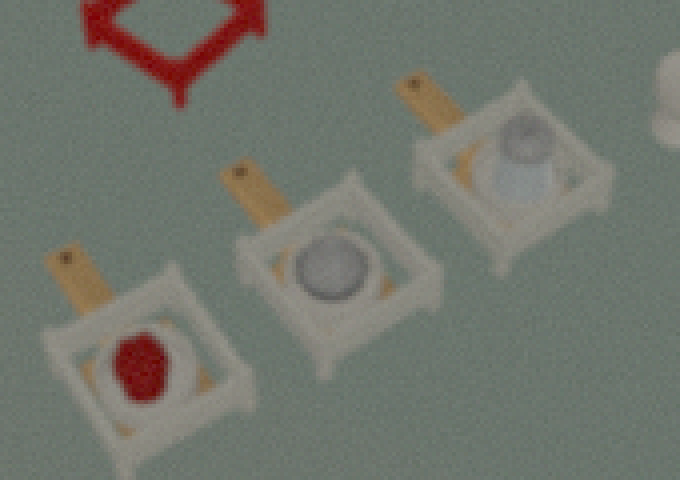

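Three candidates. Top view: left (213,155) has a perforated steel cap over a glass body, so it is the salt shaker. Middle (270,150) is the steel ball and right (322,148) is the red tulip. The scene crop agrees, with the shaker at (300,208). I'll measure that board's handle next.

```bash
cat > h.py <<'E'
import cv2,numpy as np
from scipy.spatial.transform import Rotation as R
from bench import r
def cast(n,uv,z):
    c=r.calibration(n);uv=np.atleast_2d(uv).astype(float)
    d=np.c_[(uv[:,0]-c["cx"])/c["fx"],-(uv[:,1]-c["cy"])/c["fy"],-np.ones(len(uv))]
    d=R.from_quat(c["orientation"]).apply(d);o=np.array(c["xyz"])
    return o+d*((z-o[2])/d[:,2])[:,None]
def mask(im):  # bgr
    h=cv2.cvtColor(im,cv2.COLOR_BGR2HSV)
    return cv2.inRange(h,(8,80,60),(25,255,255))
def handle(n,im,roi,z=0.008):
    x0,y0,x1,y1=roi;m=mask(im)[y0:y1,x0:x1]
    k,l,st,ce=cv2.connectedComponentsWithStats(m)
    i=1+np.argmax(st[1:,4]);v,u=np.nonzero(l==i)
    P=cast(n,np.c_[u+x0,v+y0],z)[:,:2]
    c,(w,hh),a=cv2.minAreaRect((P*1000).astype(np.float32))
    mu=P.mean(0);ev,E=np.linalg.eigh(np.cov(P.T));ax=E[:,1];
    if ax[0]<0:ax=-ax
    t=(P-mu)@ax;q=(P-mu)@np.array([-ax[1],ax[0]])
    return mu,ax,t.min(),t.max(),q.min(),q.max(),len(P)
E
python3 - <<'E'
from h import *
t=cv2.imread("pics/top0.png");s=cv2.imread("pics/scene0.png")
for n,im,roi in (("top",t,(200,176,232,210)),("scene",s,(262,180,288,204))):
    mu,ax,a,b,c,d,N=handle(n,im,roi)
    print(n,N,mu.round(4),"yaw",np.degrees(np.arctan2(ax[1],ax[0])).round(2),np.round([a,b,c,d],4),"free end",(mu+ax*a).round(4),"grasp",(mu+ax*(a+.023)).round(4))
# hole
print(cast("top",[[180+149/4,115+341/4]],.008),cast("scene",[[170+413/4,170+83/4]],.008))
# rack rail top post corners at z=.049, top crop
p=np.array([[57,97],[194,80],[210,215],[73,235]])/4+[180,115]
C=cast("top",p,.049);print(C.round(4),C.mean(0))
p=np.array([[521,85],[607,178],[503,247],[423,147]])/4+[170,170]
C=cast("scene",p,.049);print(C.round(4),C.mean(0))
st=r.read_state();print(R.from_quat(st["eef_rot"]).as_matrix().round(4))
E
```

```text
top 252 [0.6163 0.2345] yaw 4.81 [-0.035   0.0355 -0.0114  0.0111] free end [0.5814 0.2316] grasp [0.6043 0.2335]
scene 135 [0.6084 0.2345] yaw 5.08 [-0.0259  0.0248 -0.0127  0.0123] free end [0.5826 0.2323] grasp [0.6056 0.2343]
[[0.58874231 0.23194612 0.008     ]] [[0.58991349 0.23432389 0.008     ]]
[[0.7342 0.2832 0.049 ]
 [0.7429 0.1994 0.049 ]
 [0.6574 0.1908 0.049 ]
 [0.6472 0.2733 0.049 ]] [0.69541998 0.23665893 0.049     ]
[[0.6557 0.2764 0.049 ]
 [0.7464 0.2807 0.049 ]
 [0.7568 0.1948 0.049 ]
 [0.6666 0.1932 0.049 ]] [0.7063856 0.2362811 0.049    ]
[[-5.000e-04  3.735e-01 -9.276e-01]
 [ 1.200e-03 -9.276e-01 -3.735e-01]
 [-1.000e+00 -1.300e-03  1.000e-04]]
```

The handle grasp point is about (0.604, 0.234) with yaw about 4.9°, and both views agree. I'll move to hover above it with a twist of +17° (3.4 units).

Request:
{"method": "drive_tool", "body": {
  "motion": [
    [0,-3,-3.2,0.5],
    [0,-6,-6.4,1],
    [0,-9,-9.6,1.5],
    [0,-12,-12.7,2],
    [2,-15,-15.8,2.5],
    [2,-18,-19,3],
    [3,-21,-22.1,3.4],
    [4,-24,-25.3,3.4],
    [4,-27,-28.4,3.4],
    [4,-30,-31.6,3.4],
    [4,-33,-34.7,3.4],
    [4,-36,-37.9,3.4],
    [4,-39,-41,3.4],
    [4,-42,-44.2,3.4],
    [4,-45,-47.3,3.4],
    [4,-48,-50.5,3.4],
    [4,-51,-53.7,3.4],
    [4,-54,-56.8,3.4],
    [4,-57,-60,3.4],
    [4,-60,-63.1,3.4]
  ],
  "grip": 0
}}

```text
time: 1.77
ee_pos: [0.5778, 0.1755, 0.2011]
eef_rot: [-0.706, -0.03, 0.707, -0.03]
ft_force: [0.3, -0.6, 0.5]
width: 0.0868
```

```bash
cat > rel.py <<'E'
from h import *
s=r.read_state();M=R.from_quat(s["eef_rot"]).as_matrix()
d=np.array([.6043,.2337,.0215])-s["ee_pos"]
print(s["time"],s["ee_pos"],"tool shift cm",(M.T@d*100).round(2),"z yaw",np.degrees(np.arctan2(M[1,2],M[0,2])),M[:,0].round(4),s["ft_force"].round(2),s["width"])
E
python3 rel.py
```

```text
1.7667 [0.57777511 0.17553595 0.20109952] tool shift cm [17.96 -5.58 -3.15] z yaw -175.11884728459808 [-4.e-04 -4.e-04 -1.e+00] [ 0.34 -0.64  0.54] 0.08676513196878885
```

Request:
{"method": "drive_tool", "body": {
  "motion": [
    [3,0,0,0],
    [6,0,0,0],
    [8,0,0,0],
    [8,0,0,0],
    [8,0,0,0]
  ]
}}

```text
time: 2.18
ee_pos: [0.5767, 0.1737, 0.1209]
eef_rot: [-0.706, -0.03, 0.707, -0.031]
ft_force: [-0.1, 0.2, 0.5]
width: 0.0868
```

```bash
python3 rel.py
```

```text
2.1833 [0.57669689 0.17373554 0.12092185] tool shift cm [ 9.93 -5.74 -3.29] z yaw -175.06754461533478 [-2.2e-03 -4.0e-04 -1.0e+00] [-0.15  0.23  0.48] 0.08683880219474868
```

Request:
{"method": "drive_tool", "body": {
  "motion": [
    [0,-2.5,-1.5,0],
    [2,-5.7,-3.3,0],
    [4,-5.7,-3.3,0],
    [4,-5.7,-3.3,0]
  ]
}}

```text
time: 2.52
ee_pos: [0.6042, 0.2354, 0.0799]
eef_rot: [-0.706, -0.031, 0.707, -0.031]
ft_force: [0.5, -0.3, -1.3]
width: 0.0872
```

```bash
python3 rel.py; python3 - <<'E'
from h import *
for n,b in(("scene",(150,100,350,250)),("top",(160,100,300,240))):
    im=r.camera(n)[:,:,::-1];cv2.imwrite(f"pics/{n}1.png",cv2.resize(im[b[1]:b[3],b[0]:b[2]],None,fx=3.5,fy=3.5,interpolation=3))
E
```

```text
2.5167 [0.60424282 0.23535458 0.07988662] tool shift cm [ 5.84  0.17 -0.01] z yaw -174.9275793412048 [-2.6e-03  4.0e-04 -1.0e+00] [ 0.46 -0.26 -1.27] 0.08722351475566854
```

View pics/scene1.png

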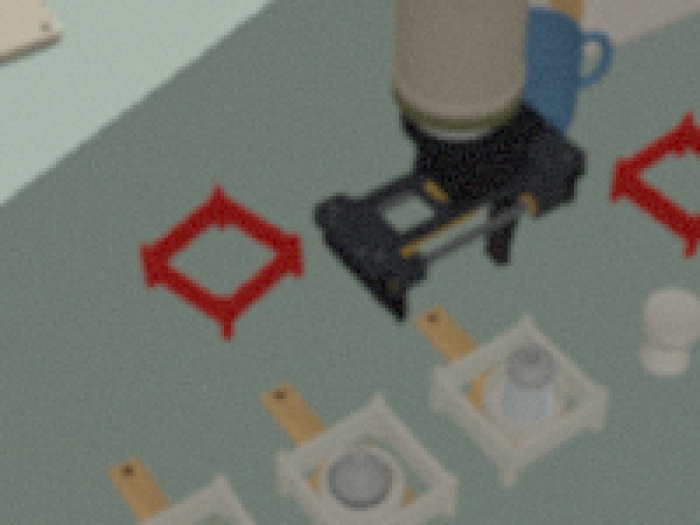

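The image shows the open gripper squarely over the salt handle, fingers at about (405,300) and (500,250) in the crop, clear of the rack. Next I descend.

Request:
{"method": "drive_tool", "body": {
  "motion": [
    [2,0.15,0,0],
    [4,0.15,0,0],
    [5,0.15,0,0],
    [5.5,0.15,0,0],
    [5.8,0.15,0,0],
    [5.8,0.15,0,0],
    [5.8,0.15,0,0]
  ]
}}

```text
time: 3.2
ee_pos: [0.6061, 0.2323, 0.0248]
eef_rot: [0.707, 0.03, -0.706, 0.03]
ft_force: [0.6, 0.2, 1.2]
width: 0.0869
```

```bash
python3 rel.py
```

```text
3.2 [0.60605349 0.23226666 0.02479188] tool shift cm [ 0.33 -0.16  0.16] z yaw -175.08357506245846 [ 1.5e-03  5.0e-04 -1.0e+00] [0.57 0.2  1.17] 0.08693440712621596
```

```bash
python3 - <<'E'
from h import *
for n,b in(("scene",(220,120,320,220)),("top",(170,110,270,210)),("top",0),("scene",0)):
    im=r.camera(n)[:,:,::-1]
    if b: cv2.imwrite(f"pics/{n}2.png",cv2.resize(im[b[1]:b[3],b[0]:b[2]],None,fx=5,fy=5,interpolation=3))
    s=r.read_state();print(s["ee_pos"].round(4),s["ft_force"].round(2))
E
```

```text
[0.606  0.2324 0.0248] [-0.07  0.91  0.57]
[0.606  0.2323 0.0247] [ 0.65 -0.02 -0.18]
[0.6059 0.2323 0.0245] [ 0.49  0.19 -0.59]
[0.6057 0.2323 0.0243] [-0.15  0.06 -0.24]
```

View pics/scene2.png

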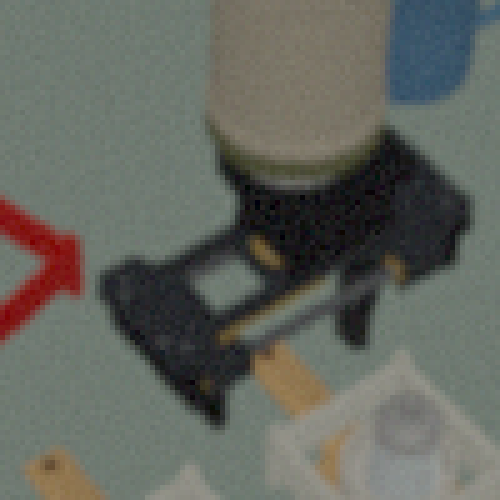

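View pics/top2.png

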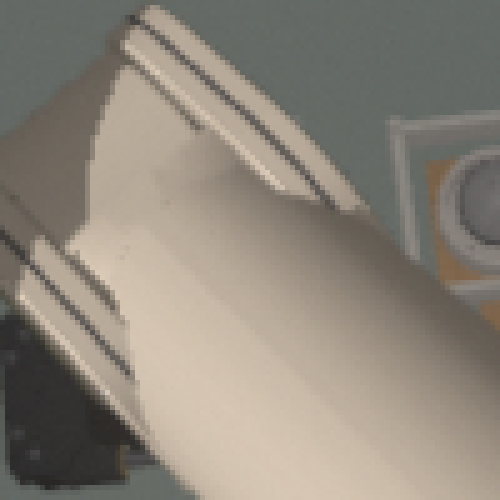

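The scene view shows the fingers straddling the handle (crop (215,400) and (355,330)). The tips are still slightly high, so I lower by 3 mm.

Request:
{"method": "drive_tool", "body": {
  "motion": [
    [0.15,-0.1,0.1,0],
    [0.3,-0.1,0.1,0],
    [0.3,-0.1,0.1,0],
    [0.3,-0.1,0.1,0]
  ]
}}

```text
time: 3.73
ee_pos: [0.6042, 0.233, 0.0204]
eef_rot: [-0.706, -0.03, 0.707, -0.031]
ft_force: [-0.6, -0.6, -0.0]
width: 0.0869
```

```bash
python3 rel.py
```

```text
3.7333 [0.60420281 0.23301403 0.02037157] tool shift cm [-0.11 -0.07 -0.02] z yaw -175.06024245191952 [-2.e-04 -2.e-04 -1.e+00] [-0.58 -0.55 -0.02] 0.0868729255766643
```

Tips are about 1.4 mm above the shelf with no contact force. Closing the gripper.

Request:
{"method": "drive_tool", "body": {
  "motion": [
    [0,0,0,0],
    [0,0,0,0],
    [0,0,0,0],
    [0,0,0,0],
    [0,0,0,0],
    [0,0,0,0],
    [0,0,0,0],
    [0,0,0,0],
    [0,0,0,0],
    [0,0,0,0]
  ],
  "grip": 255,
  "force": 15
}}

```text
time: 4.57
ee_pos: [0.6043, 0.233, 0.0205]
eef_rot: [0.706, 0.03, -0.706, 0.03]
ft_force: [-0.6, -0.8, -0.3]
width: 0.0284
```

```bash
python3 rel.py
```

```text
4.5667 [0.60433762 0.23300236 0.02054212] tool shift cm [-0.1  -0.07 -0.  ] z yaw -175.07001121702464 [ 1.e-04 -1.e-04 -1.e+00] [-0.63 -0.82 -0.35] 0.02835367757576359
```

Width is 28 mm, and the handle is 24 mm, so the fingers may still be closing.

Request:
{"method": "drive_tool", "body": {
  "motion": [
    [0,0,0,0],
    [0,0,0,0],
    [0,0,0,0],
    [0,0,0,0]
  ]
}}

```text
time: 4.9
ee_pos: [0.6043, 0.2331, 0.0205]
eef_rot: [0.706, 0.03, -0.706, 0.03]
ft_force: [-0.5, 0.6, -0.2]
width: 0.0237
```

```bash
python3 rel.py
```

```text
4.9 [0.60430262 0.23306312 0.02053059] tool shift cm [-0.1  -0.06 -0.01] z yaw -175.0643445218887 [ 0. -0. -1.] [-0.48  0.56 -0.22] 0.023712212248713085
```

Gripped at 24 mm. I'll pull gently, with tool +z as the way out.

Request:
{"method": "drive_tool", "body": {
  "motion": [
    [0,0,0.05,0],
    [0,0,0.15,0],
    [0,0,0.3,0],
    [0,0,0.45,0],
    [0,0,0.6,0],
    [0,0,0.75,0],
    [0,0,0.9,0],
    [0,0,1.05,0],
    [0,0,1.2,0],
    [0,0,1.35,0],
    [0,0,1.5,0],
    [0,0,1.65,0],
    [0,0,1.8,0],
    [0,0,2.0,0],
    [0,0,2.0,0]
  ]
}}

```text
time: 6.15
ee_pos: [0.5839, 0.2313, 0.0205]
eef_rot: [-0.706, -0.03, 0.707, -0.031]
ft_force: [-0.1, 0.0, 1.1]
width: 0.0239
```

```bash
python3 rel.py;  python3 - <<'E'
from h import *
im=r.camera("scene")[:,:,::-1];cv2.imwrite("pics/scene3.png",cv2.resize(im[120:240,220:340],None,fx=5,fy=5,interpolation=3))
E
```

```text
6.15 [0.58386279 0.23133391 0.02052398] tool shift cm [-0.1  -0.06 -2.06] z yaw -175.0531690316315 [-4.e-04 -3.e-04 -1.e+00] [-0.06  0.04  1.06] 0.023884033122053974
```

View pics/scene3.png

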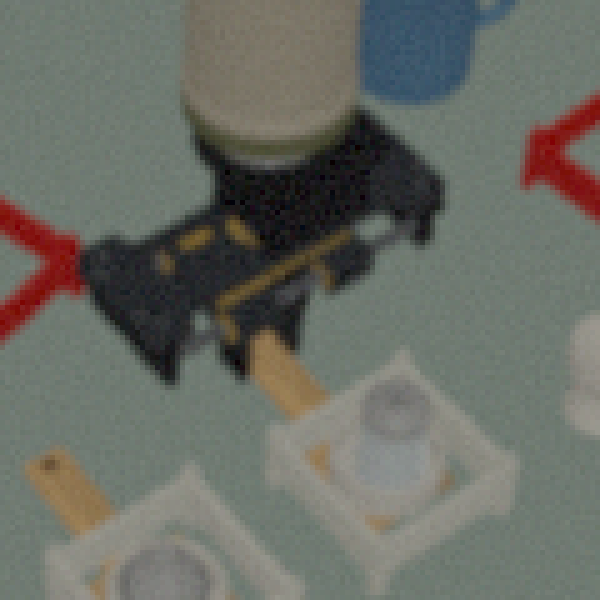

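Board and handle follow the gripper, and the shaker stands upright in its dish (crop (395,440)). Before pulling further I'll check the clearance to the red frame at crop (75,265).

```bash
python3 - <<'E'
from h import *
t=cv2.imread("pics/top0.png");h=cv2.cvtColor(t,cv2.COLOR_BGR2HSV)
m=(cv2.inRange(h,(0,120,60),(6,255,255))|cv2.inRange(h,(174,120,60),(180,255,255)))
m[:215]=0;m[:,:220]=0
v,u=np.nonzero(m)
s=r.read_state();M=R.from_quat(s["eef_rot"]).as_matrix()
for z in(.0,.049):
    P=cast("top",np.c_[u,v],z);q=(P-s["ee_pos"])@M*100
    i=np.argmin(abs(q[:,1]));print(z,"nearest lateral",q[i].round(1));
    for a in range(2,22,2):
        k=abs(q[:,2]-a)<1
        if k.any():print(a,q[k,1].min().round(1),q[k,1].max().round(1))
# crop knuckle left lower tip (170,380) scene
print([( (cast("scene",[[220+170/5,120+380/5]],z)[0]-s["ee_pos"])@M*100).round(1) for z in(0,.05,.07,.09)])
E
```

```text
0.0 nearest lateral [ 2.1  5.5 10.2]
8 8.1 14.8
10 5.5 15.3
12 5.9 15.8
14 6.6 16.5
16 7.1 16.8
18 7.6 13.0
0.049 nearest lateral [-2.8  5.6 10.6]
8 9.7 14.2
10 5.6 14.7
12 5.9 15.4
14 6.5 16.0
16 6.9 16.4
18 7.6 12.7
[array([2.1, 4.8, 1.5]), array([-2.9,  7.1, -1.8]), array([-4.9,  8. , -3.2]), array([-6.9,  8.9, -4.5])]
```

The red frame's nearest corner is 5.5 cm to the side and 49 mm high. The gripper's body passes 22 mm above it and the closed fingers clear it. Continuing the pull.

Request:
{"method": "drive_tool", "body": {
  "motion": [
    [0,0,0.1,0],
    [0,0,0.3,0],
    [0,0,0.5,0],
    [0,0,0.7,0],
    [0,0,0.9,0],
    [0,0,1.1,0],
    [0,0,1.3,0],
    [0,0,1.5,0],
    [0,0,1.7,0],
    [0,0,1.9,0],
    [0,0,2.1,0],
    [0,0,2.3,0],
    [0,0,2.5,0],
    [0,0,2.7,0],
    [0,0,2.9,0],
    [0,0,3.1,0],
    [0,0,3.3,0],
    [0,0,3.5,0],
    [0,0,3.5,0]
  ]
}}

```text
time: 7.78
ee_pos: [0.5491, 0.2283, 0.0205]
eef_rot: [-0.706, -0.03, 0.707, -0.031]
ft_force: [0.7, 0.5, 0.2]
width: 0.0235
```

```bash
python3 rel.py;  python3 - <<'E'
from h import *
im=r.camera("scene")[:,:,::-1];cv2.imwrite("pics/scene4.png",cv2.resize(im[120:240,220:340],None,fx=5,fy=5,interpolation=3))
E
```

```text
7.7833 [0.54911202 0.22827505 0.02053373] tool shift cm [-0.1  -0.06 -5.54] z yaw -175.05752749797298 [-2.e-04 -2.e-04 -1.e+00] [0.67 0.49 0.16] 0.023458793950123888
```

View pics/scene4.png

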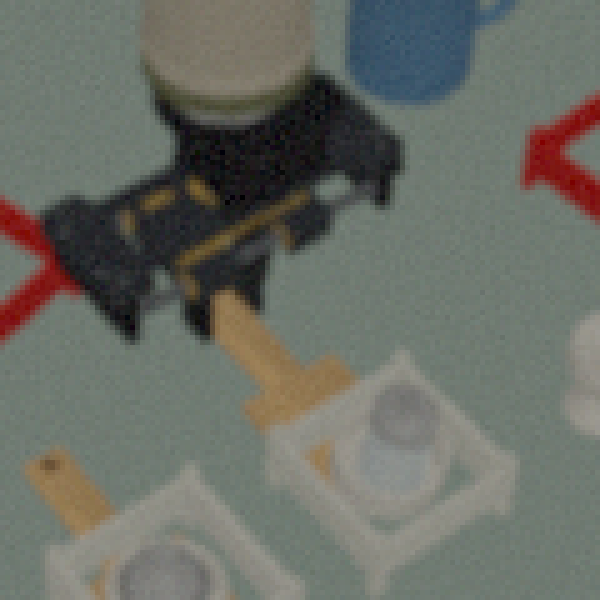

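The blade is half out and the shaker leans slightly as the dish starts to drop (crop (400,440)). It is stable, so I continue to about 10 cm total.

Request:
{"method": "drive_tool", "body": {
  "motion": [
    [0,0,0.1,0],
    [0,0,0.3,0],
    [0,0,0.5,0],
    [0,0,0.75,0],
    [0,0,1.0,0],
    [0,0,1.25,0],
    [0,0,1.5,0],
    [0,0,1.75,0],
    [0,0,2.0,0],
    [0,0,2.25,0],
    [0,0,2.5,0],
    [0,0,2.75,0],
    [0,0,3.0,0],
    [0,0,3.25,0],
    [0,0,3.5,0],
    [0,0,3.8,0],
    [0,0,4.1,0],
    [0,0,4.4,0],
    [0,0,4.7,0],
    [0,0,4.7,0]
  ]
}}

```text
time: 9.5
ee_pos: [0.502, 0.2242, 0.0205]
eef_rot: [-0.706, -0.03, 0.707, -0.031]
ft_force: [0.1, 0.7, -0.5]
width: 0.0241
```

```bash
python3 rel.py;  python3 - <<'E'
from h import *
im=r.camera("scene")[:,:,::-1];cv2.imwrite("pics/scene5.png",cv2.resize(im[120:240,220:340],None,fx=5,fy=5,interpolation=3))
E
```

```text
9.5 [0.50202889 0.22421647 0.02050258] tool shift cm [ -0.1   -0.06 -10.27] z yaw -175.04446825827543 [-3.e-04 -4.e-04 -1.e+00] [ 0.08  0.68 -0.45] 0.02407987027547692
```

View pics/scene5.png

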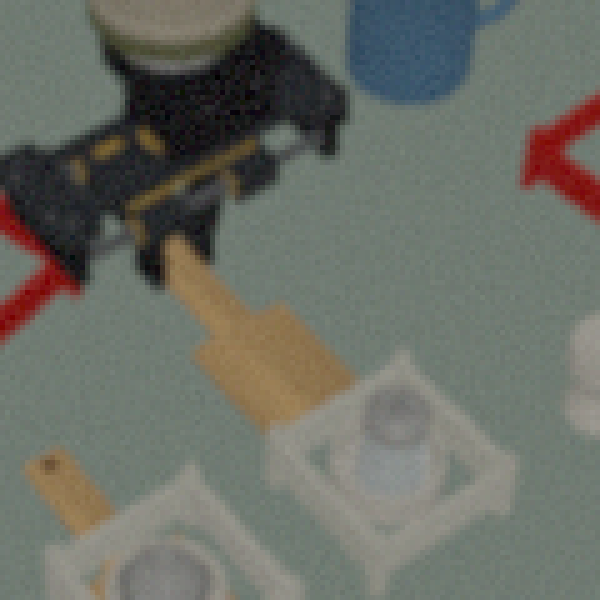

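The dish has settled with the shaker upright, and the board is out by 10.2 cm. I'll release with a partial opening to stay clear of the red frame, then lift.

Request:
{"method": "drive_tool", "body": {
  "motion": [
    [0,0,0,0],
    [0,0,0,0],
    [0,0,0,0],
    [0,0,0,0],
    [0,0,0,0],
    [0,0,0,0]
  ],
  "grip": 145
}}

```text
time: 10.05
ee_pos: [0.5027, 0.2242, 0.0205]
eef_rot: [-0.706, -0.03, 0.706, -0.03]
ft_force: [-0.3, 0.4, 0.6]
width: 0.0373
```

Request:
{"method": "drive_tool", "body": {
  "motion": [
    [-0.5,0,0,0],
    [-1.5,0,0,0],
    [-3,0,0,0],
    [-5,0,0,0],
    [-8,0,0,0],
    [-11,0,0,0],
    [-14,0,0,0],
    [-17,0,0,0],
    [-20,0,0,0],
    [-20,3,2,0],
    [-20,6,4,0],
    [-20,9,6,0],
    [-20,12,6,0],
    [-20,15,6,0],
    [-20,18,6,0],
    [-20,21,6,0],
    [-20,24,6,0],
    [-20,24,6,0]
  ]
}}

```text
time: 11.55
ee_pos: [0.4636, -0.0259, 0.2213]
eef_rot: [0.707, 0.027, -0.706, 0.029]
ft_force: [-0.3, -0.1, -0.8]
width: 0.0376
```

```bash
python3 rel.py;  python3 - <<'E'
from h import *
im=r.camera("scene")[:,:,::-1];cv2.imwrite("pics/sceneF.png",im)
a=cv2.resize(im[120:240,220:340],None,fx=4,fy=4,interpolation=3)
im=np.ascontiguousarray(r.camera("top")[:,:,::-1]);cv2.imwrite("pics/topF.png",im)
b=cv2.resize(im[120:270,180:280],(320,480),interpolation=3)
cv2.imwrite("pics/final.png",np.hstack([a,b]))
E
```

```text
11.55 [ 0.46355276 -0.02586867  0.22127732] tool shift cm [ 19.94 -24.8  -16.07] z yaw -175.46608323057876 [ 7.0e-04 -1.8e-03 -1.0e+00] [-0.26 -0.11 -0.77] 0.037599988000154065
```

View pics/final.png

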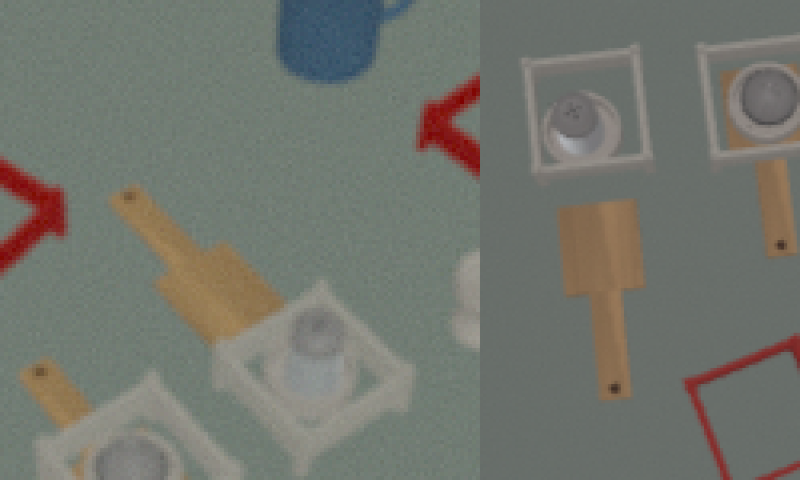

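The final picture shows the board lying flat and clear of the section: in the top crop the blade's rear edge is at row 200 and the rail at row 165. The dish is inside the section at (580,125) with the shaker upright, and nothing else has moved. Handing in.

```bash
python3 -c "
from bench import r
print(r.close_job(), r.read_state()['time'])"
```

```text
the job is handed in; nothing more can be done
the job is handed in; nothing more can be done
```

I slid out the board under the salt shaker, by its handle and straight forward, about 10.2 cm. I then let go and moved the gripper clear.

- **Checks:** the last pictures from both cameras show the board flat and clear of its rack section. The shaker is upright in its dish, inside the section, and the neighbouring stacks and red frames look unmoved.
- **Forces and time:** the wrist readings stayed around 1 N, and the last reading before hand-in was at about 11.6 s of the 32 s allowed.
- **Deviations:** the tool first stopped about 4 mm high on the way down, so I lowered it before gripping. The shaker leaned slightly as the dish dropped, then settled. I judged the dish's settling on the shelf from the pictures only and did not measure it.

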